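# Offer a cover up to a pump housing

### The job

A pump housing stands on the parts counter with a transit cap plugged in its mouth, between two upright studs. First lift the cap out and put it in the small steel tray; then pick up the cover plate whose two holes match the studs (the longer of the two), carry it over the row of parts bins without touching them, and offer it up to the housing for a fit check: level, with its two holes straight over the two studs, about a centimetre above the stud tips, never touching the housing. Finish still holding it there, steady, and leave everything else on the counter where it is.

Things in the scene. Friction and masses are not known exactly. Their poses are not given: they have to be found in the camera images.
- housing: fixed pump housing: round dark body, foot 104 mm across, under an oblong aluminium flange 120 x 64 mm with its top face 85 mm up. Two upright 8 mm studs at x = -42 and +42 mm rise 22 mm above the face (tips 107 mm up). Mouth between them 36 mm wide, 14 deep. A side pipe below the flange reaches 60 mm to +y. Origin: centre of the underside, z up, x along the line of the studs
- stud_tips (a point): point on the housing midway between the studs at the height of their tips, 107 mm above the housing's underside; axes as the housing's
- cap: grey plastic transit cap, upright and loose in the housing's mouth: spigot 30 mm across, 10 long; brim 50 mm across, 8 thick, resting on the flange; above it an upright round grip 30 mm across, its top 62 mm above the cap's origin (30 mm above the stud tips). Origin: centre of the spigot's underside, z up. About 40 g
- cap_middle (a point): point on the cap's axis 31 mm above its origin
- tray: fixed square open steel tray on the counter, 130 x 130 mm, walls 25 mm high and 4 mm thick, floor 4 mm thick, on the housing's side of the bins nearer the robot; origin at the centre of its underside, sides along its own x and y
- cover: the cover that fits: flat aluminium plate 116 x 60 x 8 mm lying on the counter, two 16 mm through holes at x = -42 and +42 mm, an upright grip rib on its middle, 50 mm long along x, 14 mm thick, top 44 mm above the underside. The same either way round. Origin: centre of the underside, x along its length, z up. 0.15 to 0.28 kg
- short_cover: the cover that does not fit, on the same side of the bins: like the other but 92 x 60 mm, 8 mm thick, holes at x = -30 and +30 mm, rib 34 mm long, 14 mm thick, top 44 mm high. It may lie in either of the two places. Leave it alone. Origin at the centre of the underside, x along its length
- bins: fixed row of three blue open parts bins with stock in them, 390 mm long (x), 100 mm wide (y), 120 mm tall, between the covers and the housing, running away from the robot; the stock stays below the rims. Origin at the centre of the underside
- wrench: open-ended steel wrench, 190 mm long, lying flat at the far right; origin under its middle. A bystander
- spool: small cardboard spool with two flanges, 90 mm across, 80 mm tall, standing at the left; origin at its underside. A bystander
- can: bare steel can, 66 mm across, 100 mm tall, standing at the right; origin at its underside. A bystander
- bearing: steel bearing ring, 62 mm across, 17 mm thick, lying flat at the right; origin at its underside. A bystander
- pulley: dark steel pulley ring, 72 mm across, 22 mm thick, lying flat at the left; origin at its underside. A bystander
- carton: small cardboard carton, 70 x 90 x 60 mm tall, at the far left; origin at its underside. A bystander
- gasket: thin dark steel gasket ring, 90 mm across, 6 mm thick, lying flat at the far end; origin at its underside. A bystander
There are look-alikes about, which are no part of the job. What is shaped like the housing but yellow is not meant.

How it is judged:
On the way, in this order (a step that is already met when the one before it is completed fails the run):
1. the cap is out of the housing and lies in the tray, let go (x of cap_middle in the frame of tray between -0.07 and 0.07 m and y of cap_middle in the frame of tray between -0.07 and 0.07 m and z of cap_middle in the frame of tray between 0 and 0.055 m and contact force between cap and the fingers below 0.2 N), for 0.2 s.
2. the long cover is carried over the row of bins, clear above their rims (y of cover in the frame of bins between -0.08 and 0.08 m and x of cover in the frame of bins between -0.2 and 0.2 m and z of cover in the frame of bins above 0.121 m).
At the end, for the whole second after the job is handed in: long cover held and still, underside 3-20 mm above the stud tips, centre within 6 mm of the studs' midpoint in plan, in line with the studs within 0.12 rad (either way round), level within 0.1 rad, touching no housing, cap or other cover; the cap let go in the tray (all of step 1 and horizontal distance between cover and stud_tips below 0.006 m and z of cover in the frame of stud_tips between 0.003 and 0.02 m and angle between the x axis of cover and the x axis of housing, either way round below 0.12 rad and angle between cover's own z axis and vertical below 0.1 rad and contact force between cover and the fingers above 1 N and contact force between cover and housing below 0.1 N and contact force between cover and cap below 0.1 N and contact force between cover and short_cover below 0.1 N and linear speed of cover below 0.02 m/s and angular speed of cover below 0.15 rad/s); the arm keeps its last pose, push and grip.
It fails at once if the cover touches the housing or its studs (contact force between cover and housing above 0.5 N).
It fails at once if the cover touches the bins (contact force between cover and bins above 1 N).
It fails at once if the short cover or a bystander is moved more than 25 mm (distance of any of short_cover, wrench, spool, can, bearing, pulley, carton, gasket from where it was at the start of the episode above 0.025 m).
It also fails if it takes over 58 s, if anything falls off the work surface, if the arm or the gripper's body presses on something with over 40 N, if the wrist force passes 120 N, or if a joint passes its speed limit or range.

### The arm

A 6-joint arm with a two-finger parallel gripper is mounted at the origin on the work surface. World frame = base frame: x ahead of the robot, y to its left, z up, the work surface at z = 0. Lengths are in m, angles in rad, forces in N, time in s.
With the tool pointing down it reaches from about 0.4 to 0.825 m from the base axis. Payload 7 kg.
Tool frame: the origin (TCP) lies between the finger pads; the fingertips stand r.tip_extent ahead of it and the grasp point (between the pads) lies 3 mm ahead of it (r.tip_extent is the distance from the TCP to the fingertips, in m); z points along the fingers, y is the line along which they close (so a half turn about z gives the same grasp; the last joint's range is limited). The gripper opens to 85 mm and grips with 20 to 120 N. Pads are 22 mm wide; open, the fingers measure 114 mm over their backs; the gripper's body (76 mm by 85 mm) begins 54 mm behind the grasp point. The pads swing forward as they close: fully open they stand 13 mm farther back than shut.
Start: joints at [1.523, 0.359, 0.012, 0, -1.224, -0.288], TCP at [0.222, 0.637, 0.253] pointing down, gripper open.
Joint ranges: [-3.07, 3.07], [-1.43, 2.12], [-1.02, 1.25], [-3.03, 1.67], [-3.05, -0], [-3.03, 3.03]. Speed limits (rad/s): [2.39, 2.39, 3.01, 3.14, 3.14, 3.14].

### API

Orientations are given as [roll, pitch, yaw] about the fixed x, y, z axes, in that order (R = Rz(yaw) Ry(pitch) Rx(roll)).
In Python, from station import r gives the robot as it stands. The module is installed in compiled form; this text tells all that it offers.
- The arm moves only by the tool send_rows, never from a script. Its argument "targets" is a list that holds one entry, the list of rows, each a list of 6 numbers: the shift along the tool's x, y, z in m, then the turn, a rotation vector about the tool's x, y, z in degrees. In form: [[[dx, dy, dz, ax, ay, az], ...]]. A call has 1 to 12 rows; each row shifts and turns the commanded pose from where the row before left it, along the tool's axes as they then stand; what a row does not reach is not made up. A row lasts 1/12 s, in which the tool goes at most 41.7 mm and 7.16 degrees, less where a joint would pass 70% of its speed; a pose out of reach is approached as far as the arm can. A call is refused whole if a number of a shift passes 0.0417 or a number of a turn 7.16, either way. A call with a gripper value outside its range is refused whole. "grip" is the opening, from -1 (shut) to 1 (fully open), set as the call begins (left out, the last holds). The fingers move at their own pace and stop on an object; "grip_force" is the grip in N (left out, the last holds). Time passes only in rows, so rows that do not move let the fingers close. It gives the time, the measured TCP pose, the force, the opening and the grip force at its end, in the units of the state.
- r.get_obs(): the state, without advancing time (a new reading comes with each control period).
- r.grab_frame(name): name is "scene" or "top" or "wrist"; returns the picture (420x560x3 uint8, red, green, blue); there is no depth.
- r.camera_params(name): a dict with "intrinsics" (3x3 intrinsics, pixels), "distortion" ([k1, k2, p1, p2, k3] as OpenCV has them; the pictures are not rectified), "extrinsics" (4x4, takes a point from world to camera coordinates). Camera axes: x right, y down, z forward; pixel columns grow to the right and rows downward; lengths in m; the calibration is good to about 2 mm. A picture is of the moment at which its call begins: read the wrist's pose just before it. camera_params takes no time and is no camera call; for the wrist camera it gives the pose at the moment of the call.
- r.close_job(): hands the job in; it is judged then, once.
Trained networks look in the newest picture that a camera, given by its name, has taken for a name from the list of things; names that differ only in an ending like _2 or _b are one class to them, and where a whole thing is asked for, a point or a joint stands for the part that bears it (a point fixed in the world has none). Each returns a list of dicts, best first, with "confidence" (0 to 1); they miss things now and then, are a little off and sometimes report something else, mostly with a low value. They report only what shows in the picture. A call takes as long as a camera call. They do not tell look-alikes from the thing itself.
- r.boxes_of(thing, camera): "bbox" ([centre column, centre row, width, height] in pixels, round what is visible of it).
The state is a dict: "t": time; "qpos": joint angles; "qd": joint speeds; "tau": joint torques, N m; "position": TCP position; "orientation": TCP orientation; "contact_force": force on the tool from outside, world axes, zero at the start; "wrist_torque": the same for the moment, N m; "opening": finger opening in m; "gripper_force": force on a finger pad.
Only numpy, scipy, OpenCV 4.12 (cv2) and the standard library are available. Lean on these libraries where they do the work, as an engineer would, in place of code of your own. Each camera call takes 0.05 s, during which the arm holds its last target. There are 200 camera calls.

## Working session

There is one attempt and no reset: what is moved stays moved. The work goes in short steps, Python scripts to look and compute and a tool call to move; the robot and the scene stay as the last step left them, time stands still between calls to the robot, and variables do not carry over. Pictures are saved under pics/ and viewed, at most 10 in all, crops included, and the job is handed in when it is done.

Besides the shell and the picture viewer there is one more tool, called after ">>>" in YAML: its name, and indented under it one key for each argument. send_rows: Moves the arm, as the interface text tells. Its arguments: {"type":"object","properties":{"targets":{"type":"array"},"grip":{"type":"number"},"grip_force":{"type":"number"}},"required":["targets"]}

```bash
mkdir -p pics
python3 - <<'E'
from station import r
import cv2,numpy as np
o=r.get_obs();print({k:np.round(v,3).tolist() for k,v in o.items()},r.tip_extent)
for c in("scene","top","wrist"):
    im=r.grab_frame(c);cv2.imwrite(f"pics/{c}0.png",im[:,:,::-1])
    p=r.camera_params(c);print(c,np.round(p["intrinsics"],1).tolist(),np.round(p["distortion"],3),np.round(p["extrinsics"],3).tolist())
    if c!="wrist":
        for t in("housing","cap","tray","cover","short_cover","bins"):
            print(c,t,[(np.round(b["bbox"]).tolist(),round(b["confidence"],2)) for b in r.boxes_of(t,c)[:4]])
E
```

```text
{'t': 0.0, 'qpos': [1.523, 0.359, 0.011, -0.0, -1.224, -0.288], 'qd': [-0.001, -0.001, 0.002, -0.001, -0.0, -0.001], 'tau': [0.001, -58.333, 29.341, 6.937, -0.006, -0.0], 'position': [0.222, 0.637, 0.252], 'orientation': [3.14, -0.0, -0.336], 'contact_force': [0.413, -0.175, 0.143], 'wrist_torque': [-0.028, -0.002, 0.014], 'gripper_force': 0.0, 'opening': 0.085} 0.022
scene [[502.4, 0.0, 274.5], [0.0, 502.4, 206.9], [0.0, 0.0, 1.0]] [-0.078  0.     0.     0.     0.   ] [[-0.797, 0.603, -0.019, 0.398], [0.353, 0.441, -0.825, -0.083], [-0.49, -0.665, -0.564, 1.654], [0.0, 0.0, 0.0, 1.0]]
scene housing [([205.0, 304.0, 55.0, 56.0], 0.85), ([296.0, 285.0, 55.0, 50.0], 0.75), ([443.0, 234.0, 49.0, 46.0], 0.75), ([458.0, 318.0, 64.0, 58.0], 0.56)]
scene cap [([294.0, 260.0, 18.0, 32.0], 0.89)]
scene tray [([385.0, 267.0, 76.0, 51.0], 0.59)]
scene cover [([244.0, 191.0, 37.0, 27.0], 0.74), ([171.0, 276.0, 33.0, 23.0], 0.19)]
scene short_cover [([193.0, 219.0, 29.0, 16.0], 0.85)]
scene bins [([255.0, 229.0, 146.0, 109.0], 0.89)]
top [[476.4, 0.0, 275.6], [0.0, 476.4, 215.4], [0.0, 0.0, 1.0]] [-0.116  0.     0.     0.     0.   ] [[-0.014, -1.0, 0.005, -0.015], [-0.976, 0.013, -0.217, 0.492], [0.217, -0.008, -0.976, 1.244], [0.0, 0.0, 0.0, 1.0]]
top housing [([84.0, 253.0, 46.0, 46.0], 0.96), ([197.0, 180.0, 48.0, 46.0], 0.87), ([154.0, 339.0, 52.0, 48.0], 0.83), ([198.0, 179.0, 16.0, 18.0], 0.73)]
top cap [([197.0, 180.0, 14.0, 18.0], 0.83), ([169.0, 272.0, 56.0, 54.0], 0.38)]
top tray [([168.0, 273.0, 52.0, 52.0], 0.96)]
top cover [([358.0, 238.0, 29.0, 40.0], 0.76)]
top short_cover [([340.0, 171.0, 24.0, 31.0], 0.71), ([198.0, 183.0, 39.0, 46.0], 0.48)]
top bins [([273.0, 196.0, 39.0, 154.0], 0.72)]
wrist [[290.2, 0.0, 280.3], [0.0, 290.2, 210.1], [0.0, 0.0, 1.0]] [-0.043  0.     0.     0.     0.   ] [[-0.329, -0.944, -0.001, 0.675], [-0.897, 0.313, 0.313, -0.04], [-0.295, 0.104, -0.95, 0.381], [0.0, 0.0, 0.0, 1.0]]
```

View pics/top0.png

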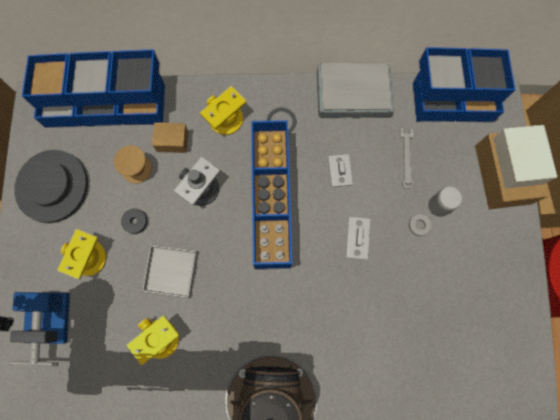

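View pics/scene0.png

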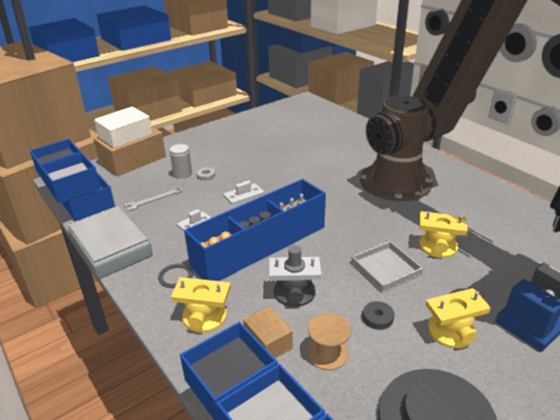

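The top view shows the grey housing with the cap at (197,180), the tray at (170,272), the bins at (271,195), the long cover at (358,238) and the short one at (340,170). The scene view agrees, with the cap at (294,260). Next I'll get coarse positions.

```bash
cat > h.py <<'E'
import cv2,numpy as np
from station import r
def P(c):
    p=r.camera_params(c);return [np.array(p[k],float) for k in("intrinsics","distortion","extrinsics")]
def ray(p,u):
    K,d,E=p;n=cv2.undistortPoints(np.array([[u]],float),K,d).ravel()
    R=E[:3,:3];return -R.T@E[:3,3],R.T@np.array([n[0],n[1],1])
def plane(p,u,z):
    c,v=ray(p,u);return c+v*(z-c[2])/v[2]
def tri(obs):  # [(p,u),...] -> point, rms miss (m)
    A=np.zeros((3,3));b=np.zeros(3);L=[]
    for p,u in obs:
        c,v=ray(p,u);v=v/np.linalg.norm(v);M=np.eye(3)-np.outer(v,v);A+=M;b+=M@c;L.append((M,c))
    x=np.linalg.solve(A,b);return x,max(np.linalg.norm(M@(x-c)) for M,c in L)
def proj(p,X):
    K,d,E=p;return cv2.projectPoints(np.array(X,float).reshape(-1,3),cv2.Rodrigues(E[:3,:3])[0],E[:3,3],K,d)[0].reshape(-1,2)
E
python3 - <<'E'
from h import *
t,s=P("top"),P("scene")
print("cap box centre tri",tri([(t,(197,180)),(s,(294,260))]))
print("tray",tri([(t,(168,273)),(s,(385,267))]),plane(t,(168,273),.012))
print("cover",tri([(t,(358,238)),(s,(244,191))]),plane(t,(358,238),.015))
print("short",plane(t,(340,171),.015))
print("bins rim corners",[np.round(plane(t,u,.12),3) for u in((253,122),(286,122),(292,267),(253,267))])
for n,im in(("hous",(150,140,100,75)),("cov",(310,140,80,120))):pass
I=cv2.imread("pics/top0.png")
a=cv2.resize(I[150:215,160:235],None,fx=6,fy=6,interpolation=cv2.INTER_CUBIC)
b=cv2.resize(I[212:264,335:385],(375,390),interpolation=cv2.INTER_CUBIC)
cv2.imwrite("pics/crop0.png",np.hstack([a[:, :420],b]))
E
```

```text
cap box centre tri (array([0.58245932, 0.18848052, 0.0965339 ]), np.float64(0.00046615707709075834))
tray (array([0.3449684 , 0.27637646, 0.00500074]), np.float64(0.0028012225952436525)) [0.34241662 0.27695693 0.012     ]
cover (array([ 0.43271813, -0.25125092,  0.01175706]), np.float64(0.0012500044197377967)) [ 0.43312616 -0.25151423  0.015     ]
short [ 0.62936823 -0.20960544  0.015     ]
bins rim corners [array([0.738, 0.036, 0.12 ]), array([ 0.737, -0.053,  0.12 ]), array([ 0.343, -0.061,  0.12 ]), array([0.345, 0.037, 0.12 ])]
```

View pics/crop0.png

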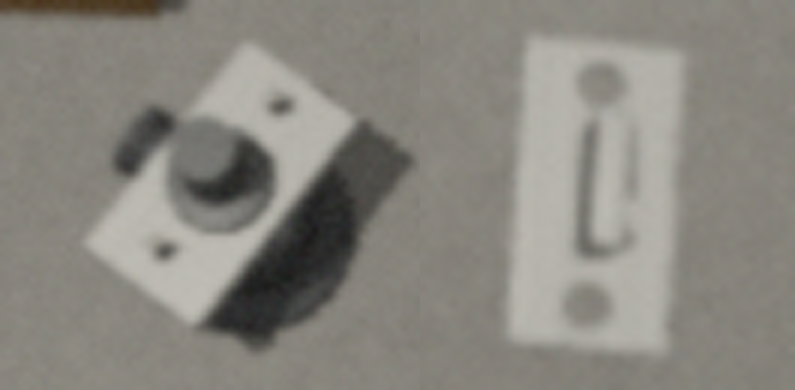

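The crop shows the flange with its corners and studs, and the cover plate with two holes, its rib running along its length. Next I'll compute poses.

Run:
```python
from h import *
t=P("top")
F=np.array([plane(t,u,.085) for u in((201.7,156.7),(219.7,170),(193.3,204.5),(173.8,190.3))])
C=np.array([plane(t,u,.008) for u in((349.3,216.7),(370.5,218.7),(367.9,259.1),(346.6,257.6))])
for n,q in(("F",F),("C",C)):
    d=(q[0]+q[1]-q[2]-q[3])/2;w=(q[1]+q[2]-q[0]-q[3])/2
    print(n,q.mean(0).round(4),"len",np.linalg.norm(d),"wid",np.linalg.norm(w),"yaw",np.arctan2(d[1],d[0]),np.arctan2(w[1],w[0])+np.pi/2)
st=[plane(t,u,z) for u,z in(((160+281/6,150+103/6),.1),((160+164/6,150+249/6),.1))]
print("studs",st,np.mean(st,0))
ho=[plane(t,u,.006) for u in((359,223.1),(357.3,252.5))];print("holes",np.mean(ho,0),np.linalg.norm(ho[0]-ho[1]))
p=P("wrist");K,d,E=p
T=np.eye(4);o=r.get_obs()
from scipy.spatial.transform import Rotation as R
Rt=R.from_euler("xyz",o["orientation"]).as_matrix()
c=-E[:3,:3].T@E[:3,3];print("cam in tool",Rt.T@(c-o["position"]),"axis",Rt.T@E[2,:3], "tool axes\n",Rt.round(3))
```

```text
F [0.5857 0.1896 0.085 ] len 0.11919252306736548 wid 0.06550099432723025 yaw -0.6455300439216386 -0.6510420128384253
C [ 0.4347 -0.2546  0.008 ] len 0.11639963778751822 wid 0.060201476143496926 yaw -0.11450245381066329 -0.09829003993569851
studs [array([0.61744918, 0.16186404, 0.1       ]), array([0.55017734, 0.21274786, 0.1       ])] [0.58381326 0.18730595 0.1       ]
holes [ 0.43549297 -0.25367257  0.006     ] 0.08425011444481768
cam in tool [ 0.08090542  0.00034472 -0.12166855] axis [-3.13109049e-01 -5.51567333e-04  9.49717021e-01] tool axes
 [[ 0.944 -0.33  -0.   ]
 [-0.33  -0.944  0.   ]
 [-0.     0.    -1.   ]]
```

>>> send_rows:
  targets:
    - [[0,0,0,0,0,6],[0,0,0,0,0,6],[0,0,0,0,0,6],[0.035,0.0086,0,0,0,0],[0.035,0.0086,0,0,0,0],[0.035,0.0086,0,0,0,0],[0.035,0.0086,0,0,0,0],[0.035,0.0086,0,0,0,0],[0.035,0.0086,0,0,0,0],[0.035,0.0086,0,0,0,0],[0.035,0.0086,0,0,0,0],[0.035,0.0086,0,0,0,0]]
  grip: 1

```text
t: 1.75
position: [0.4272, 0.3836, 0.2537]
orientation: [-3.141, 0.0, -0.65]
contact_force: [0.6, 0.8, -0.4]
opening: 0.085
gripper_force: 0.0
```

>>> send_rows:
  targets:
    - [[0.035,0.0086,0,0,0,0],[0.035,0.0086,0,0,0,0],[0.035,0.0086,0,0,0,0],[0.035,0.0086,0,0,0,0],[0.035,0.0086,0,0,0,0],[0.0,0.0,0,0,0,0],[0,0,0,0,0,0]]

```text
t: 2.33
position: [0.5406, 0.2432, 0.2531]
orientation: [3.141, 0.0, -0.653]
contact_force: [0.4, 0.4, -0.7]
opening: 0.0852
gripper_force: 0.0
```

```bash
cat >> h.py <<'E'
def snap(name,c="wrist"):
    """take picture, save it and its camera parameters"""
    import pickle
    o=r.get_obs();p=P(c);im=r.grab_frame(c);cv2.imwrite(f"pics/{name}.png",im[:,:,::-1]);pickle.dump((o,p),open(f"pics/{name}.pkl","wb"))
    print(name,"t",round(o["t"],2),np.round(o["position"],4),np.round(o["orientation"],4),"q",np.round(o["qpos"],2))
def load(name):
    import pickle;return pickle.load(open(f"pics/{name}.pkl","rb"))
E
python3 -c "
from h import *
snap('w1')"
```

```text
w1 t 2.33 [0.5406 0.2432 0.2531] [ 3.1413  0.     -0.6534] q [ 0.75  0.22 -0.18  0.   -1.17  0.17]
```

View pics/w1.png

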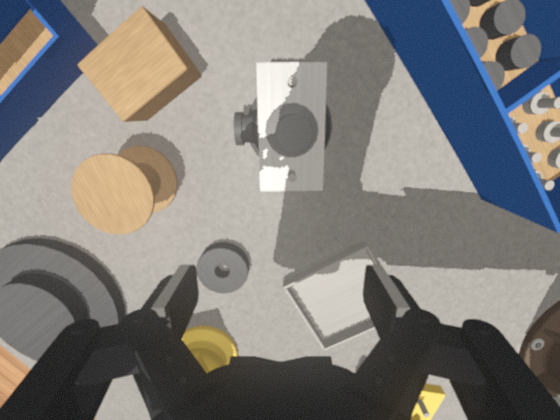

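The wrist view shows the flange corners at (257,62), (328,62), (323,191) and (260,191), and the cap's grip top at (293,129). I'll now triangulate these against the top view.

Run:
```python
from h import *
t=P("top");o,w=load("w1")
T=((201.7,156.7),(219.7,170),(193.3,204.5),(173.8,190.3));W=((257,62),(328,62),(323,191),(260,191))
# top picture order: corner a = far-left ; match by nearest plane position
a=np.array([plane(t,u,.085) for u in T]);b=np.array([plane(w,u,.085) for u in W]);print(a.round(3),b.round(3))
for i,x in enumerate(a):
    j=np.argmin(np.linalg.norm(b-x,axis=1));print(tri([(t,T[i]),(w,W[j])]))
print("F wrist",b.mean(0)); d=(b[0]+b[1]-b[2]-b[3])/2;print(np.linalg.norm(d),np.arctan2(d[1],d[0]))
print("cap top: wrist",plane(w,(293,129),.137),"top",plane(t,(160+208/6,150+150/6),.137),tri([(t,(160+208/6,150+150/6)),(w,(293,129))]))
tr=np.array([plane(t,u,.025) for u in((152,249),(195,251),(191,296),(146,292))]);print("tray",tr.round(3).tolist(),tr.mean(0))
```

```text
[[0.653 0.179 0.085]
 [0.614 0.129 0.085]
 [0.518 0.198 0.085]
 [0.558 0.252 0.085]] [[0.654 0.183 0.085]
 [0.615 0.131 0.085]
 [0.519 0.204 0.085]
 [0.558 0.256 0.085]]
(array([0.65744314, 0.18151296, 0.070648  ]), np.float64(0.0007605458902594574))
(array([0.61572327, 0.12961004, 0.07836668]), np.float64(0.00029168160563684944))
(array([0.51832421, 0.20181108, 0.08124587]), np.float64(0.0028201066333879777))
(array([0.55824213, 0.25411353, 0.08548037]), np.float64(0.001695834661431451))
F wrist [0.58662245 0.19354983 0.085     ]
0.1211189601585877 -0.6495896194301066
cap top: wrist [0.59021042 0.19238753 0.137     ] top [0.58418886 0.18800247 0.137     ] (array([0.5894336 , 0.19162643, 0.11944091]), np.float64(0.000722173118098178))
tray [[0.408, 0.321, 0.025], [0.401, 0.201, 0.025], [0.278, 0.21, 0.025], [0.29, 0.333, 0.025]] [0.34422749 0.26615256 0.025     ]
```

>>> send_rows:
  targets:
    - [[0.034,0.0065,0,0,0,0],[0.034,0.0065,0,0,0,0],[0,0,0,0,0,0],[0,0,0.03,0,0,0],[0,0,0.03,0,0,0],[0,0,0.03,0,0,0],[0,0,0.02,0,0,0],[0,0,0.02,0,0,0],[0,0,0,0,0,0]]

```text
t: 3.13
position: [0.5832, 0.1934, 0.1191]
orientation: [3.136, 0.003, -0.649]
contact_force: [-1.0, 0.0, 0.3]
opening: 0.0853
gripper_force: 0.0
```

>>> send_rows:
  targets:
    - [[0,0,0,0,0,0],[0,0,0,0,0,0],[0,0,0,0,0,0],[0,0,0,0,0,0],[0,0,0,0,0,0],[0,0,0,0,0,0]]
  grip: -1
  grip_force: 25

```text
t: 3.63
position: [0.5865, 0.1938, 0.1247]
orientation: [-3.14, -0.001, -0.65]
contact_force: [-2.1, 1.3, 6.8]
opening: 0.0284
gripper_force: 24.4
```

>>> send_rows:
  targets:
    - [[0,0,-0.01,0,0,0],[0,0,-0.02,0,0,0],[0,0,-0.03,0,0,0],[0,0,-0.03,0,0,0],[0,0,-0.03,0,0,0],[-0.03,0,0,0,0,0],[-0.03,0,0,0,0,0],[-0.02,0,0,0,0,0],[0,0,0,0,0,0],[0,0,0,0,0,0]]

```text
t: 4.47
position: [0.5216, 0.2423, 0.2444]
orientation: [-3.14, -0.0, -0.648]
contact_force: [0.1, -0.6, -0.1]
opening: 0.0287
gripper_force: 24.8
```

```bash
python3 -c "
from h import *
snap('w2')"
```

```text
w2 t 4.47 [0.5216 0.2423 0.2444] [-3.1403e+00 -2.0000e-04 -6.4820e-01] q [ 0.77  0.2  -0.23  0.   -1.14  0.15]
```

View pics/w2.png

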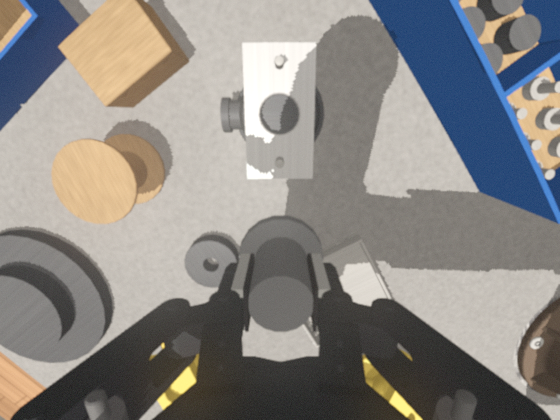

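>>> send_rows:
  targets:
    - [[-0.02,0.01,0,0,0,0],[-0.032,0.017,0,0,0,0],[-0.032,0.017,0,0,0,0],[-0.032,0.017,0,0,0,0],[-0.032,0.017,0,0,0,0],[-0.011,0.006,0,0,0,0],[0,0,0.03,0,0,0],[0,0,0.03,0,0,0],[0,0,0.03,0,0,0],[0,0,0.02,0,0,0],[0,0,0.02,0,0,0],[0,0,0,0,0,0]]

```text
t: 5.52
position: [0.3442, 0.2689, 0.1102]
orientation: [3.135, -0.001, -0.652]
contact_force: [-0.6, 0.5, -0.9]
opening: 0.0287
gripper_force: 24.9
```

Run:
```python
from h import *
o,w=load("w2");t=P("top")
b=np.array([plane(w,u,.085) for u in((243,42),(316,41),(313,179),(247,179))])
d=(b[0]+b[1]-b[2]-b[3])/2;print("F",b.mean(0),np.linalg.norm(d),np.arctan2(d[1],d[0]))
print("mouth",plane(w,(279,113),.085),"studs",[plane(w,u,.107) for u in((280,60),(280,162))])
o,w1=load("w1")
print("tray corners w1",[plane(w1,u,.025).round(3).tolist() for u in((368,247),(288,287),(325,348))])
snap("t1","top")
```

```text
F [0.58696511 0.19369794 0.085     ] 0.121698662076005 -0.644634071418485
mouth [0.58833217 0.19353027 0.085     ] studs [array([0.62054075, 0.16790311, 0.107     ]), array([0.55435437, 0.21804151, 0.107     ])]
tray corners w1 [[0.401, 0.203, 0.025], [0.417, 0.324, 0.025], [0.296, 0.344, 0.025]]
t1 t 5.52 [0.3442 0.2689 0.1102] [ 3.1355e+00 -6.0000e-04 -6.5170e-01] q [ 1.12  0.12 -0.68 -0.   -0.77 -0.2 ]
```

>>> send_rows:
  targets:
    - [[0,0,0.02,0,0,0],[0,0,0.02,0,0,0],[0,0,0.012,0,0,0],[0,0,0.004,0,0,0],[0,0,0,0,0,0],[0,0,0,0,0,0]]

```text
t: 6.07
position: [0.3455, 0.2719, 0.0584]
orientation: [-3.14, -0.0, -0.65]
contact_force: [0.2, -0.3, -0.8]
opening: 0.0284
gripper_force: 24.9
```

>>> send_rows:
  targets:
    - [[0,0,0.002,0,0,0],[0,0,0.002,0,0,0],[0,0,0,0,0,0],[0,0,0,0,0,0]]

```text
t: 6.4
position: [0.345, 0.2715, 0.0537]
orientation: [-3.141, 0.0, -0.65]
contact_force: [-0.2, -0.1, 1.8]
opening: 0.0288
gripper_force: 25.1
```

>>> send_rows:
  targets:
    - [[0,0,0,0,0,0],[0,0,0,0,0,0],[0,0,0,0,0,0],[0,0,0,0,0,0],[0,0,0,0,0,0],[0,0,-0.02,0,0,0],[0,0,-0.03,0,0,0],[0,0,-0.04,0,0,0],[0,0,-0.04,0,0,0],[0,0,-0.04,0,0,0],[0,0,-0.03,0,0,0],[0,0,0,0,0,0]]
  grip: 1

```text
t: 7.4
position: [0.3467, 0.2734, 0.26]
orientation: [-3.131, -0.0, -0.649]
contact_force: [1.3, -0.3, 0.7]
opening: 0.0855
gripper_force: 0.0
```

>>> send_rows:
  targets:
    - [[0.02,-0.008,0,0,0,0],[0.032,-0.012,0,0,0,0],[0.032,-0.012,0,0,0,0],[0.032,-0.012,0,0,0,0],[0.032,-0.012,0,0,0,0],[0.032,-0.012,0,0,0,0],[0.032,-0.012,0,0,0,0],[0,0,0,0,0,0],[0,0,0,0,0,0],[0,0,0,0,0,0]]

```text
t: 8.23
position: [0.5617, 0.2062, 0.2525]
orientation: [3.14, 0.001, -0.651]
contact_force: [-0.2, -0.1, 0.5]
opening: 0.0852
gripper_force: 0.0
```

Run:
```python
from h import *
snap("w3");snap("t2","top")
I=cv2.imread("pics/w3.png");o,w=load("w3");u=proj(w,[[.587,.192,.1]])[0];print(u)
x,y=int(u[0])-75,max(0,int(u[1])-100);c=cv2.resize(I[y:y+200,x:x+150],None,fx=3,fy=3,interpolation=cv2.INTER_CUBIC)
J=cv2.imread("pics/t2.png");d=cv2.resize(J[245:300,140:200],(327,300));e=cv2.resize(J[150:215,160:235],(327,300))
cv2.imwrite("pics/crop3.png",np.hstack([c,np.vstack([d,e])]));print("crop origin",x,y,c.shape)
```

```text
w3 t 8.23 [0.5617 0.2062 0.2525] [ 3.1403e+00  6.0000e-04 -6.5090e-01] q [ 0.68  0.24 -0.16 -0.   -1.17  0.24]
t2 t 8.28 [0.5614 0.2065 0.253 ] [ 3.141e+00  4.000e-04 -6.499e-01] q [ 0.68  0.23 -0.16 -0.   -1.17  0.24]
[275.76419454 172.0356418 ]
crop origin 200 72 (600, 450, 3)
```

View pics/crop3.png

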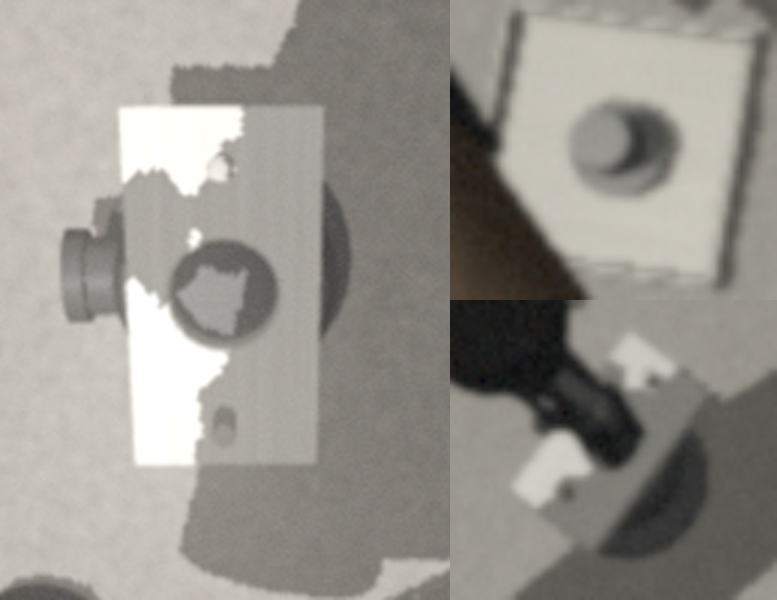

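The cap stands upright in the tray. In the w3 picture the flange corners, mouth and studs are clear, so I'll compute the target from those.

Run:
```python
from h import *
o,w=load("w3");_,t=load("t2")
f=lambda x,y:(200+x/3-.33,72+y/3-.33)
W=[f(118,106),f(325,106),f(317,465),f(135,466)]
b=np.array([plane(w,u,.085) for u in W]);d=(b[0]+b[1]-b[2]-b[3])/2
print("F",b.mean(0),np.linalg.norm(d),np.linalg.norm(b[1]-b[0]),np.linalg.norm(b[2]-b[3]),np.arctan2(d[1],d[0]))
print("mouth",plane(w,f(224,293),.085))
s=[plane(w,f(222,165),.107),plane(w,f(224,430),.107)];print("studs",s,np.mean(s,0),np.linalg.norm(s[0]-s[1]))
s=[tri([(w,f(222,165)),(t,(206.7,167.2))]),tri([(w,f(224,425)),(t,(187.1,191.4))])];print(s)
_,w2=load("w2")
W2=((243,42),(316,41),(313,179),(247,179))
for a,c in zip(W,W2): print(tri([(w,a),(w2,c)]))
print("corner hgt with top",[tri([(w,a),(t,c)])[0].round(4) for a,c in zip(W,((201.7,156.7),(219.7,170),(193.3,204.5),(173.8,190.3)))])
print("nadir", o["position"])
```

```text
F [0.58693243 0.19419486 0.085     ] 0.12137587849830736 0.0651418972233816 0.06493023234196683 -0.6445500923591785
mouth [0.58789341 0.19338182 0.085     ]
studs [array([0.62144998, 0.16774492, 0.107     ]), array([0.55530726, 0.21800273, 0.107     ])] [0.58837862 0.19287383 0.107     ] 0.08307049095873523
[(array([0.62168898, 0.166477  , 0.08523688]), np.float64(0.0022248666664396156)), (array([0.55286543, 0.21745484, 0.09259818]), np.float64(0.002668556155060506))]
(array([0.65469116, 0.18309506, 0.08568591]), np.float64(0.00063626619301586))
(array([0.61607311, 0.1324703 , 0.08974453]), np.float64(0.00030339148654158255))
(array([0.5190411 , 0.20443311, 0.0858082 ]), np.float64(0.00021703496416678987))
(array([0.55819376, 0.25599749, 0.08643983]), np.float64(0.00013656162626765522))
corner hgt with top [array([0.6569, 0.1828, 0.0725]), array([0.6159, 0.1303, 0.0773]), array([0.5185, 0.2018, 0.0833]), array([0.5582, 0.2538, 0.0874])]
nadir [0.56172252 0.20619516 0.25250973]
```

>>> send_rows:
  targets:
    - [[0.0128,0.0383,0,0,0,0],[0.0128,0.0383,0,0,0,0],[0.0128,0.0383,0,0,0,0],[0.0128,0.0383,0,0,0,0],[0.0128,0.0383,0,0,0,0],[0.0128,0.0383,0,0,0,0],[0.0128,0.0383,0,0,0,0],[0.0128,0.0383,0,0,0,0],[0.0128,0.0383,0,0,0,0],[0.0128,0.0383,0,0,0,0],[0.0128,0.0383,0,0,0,0],[0.0128,0.0383,0,0,0,0]]

```text
t: 9.33
position: [0.405, -0.253, 0.2543]
orientation: [-3.14, -0.002, -0.648]
contact_force: [1.4, -0.1, 0.2]
opening: 0.0857
gripper_force: 0.0
```

>>> send_rows:
  targets:
    - [[0,0,0,0,0,-6.2],[0,0,0,0,0,-6.2],[0,0,0,0,0,-6.2],[0,0,0,0,0,-6.2],[0,0,0,0,0,-6.2],[0,0,0,0,0,0],[0,0,0,0,0,0],[0,0,0,0,0,0]]

```text
t: 10.0
position: [0.4061, -0.2518, 0.2536]
orientation: [3.142, -0.001, -0.111]
contact_force: [0.1, 1.4, 0.4]
opening: 0.0853
gripper_force: 0.0
```

Run:
```python
from h import *
snap("w4")
I=cv2.imread("pics/w4.png");o,w=load("w4");u=proj(w,[[.435,-.2545,.01]])[0];print(u)
x,y=int(u[0])-75,max(0,int(u[1])-100);c=cv2.resize(I[y:y+200,x:x+150],None,fx=3,fy=3,interpolation=cv2.INTER_CUBIC)
cv2.imwrite("pics/crop4.png",c);print("crop origin",x,y,c.shape)
```

```text
w4 t 10.0 [ 0.4061 -0.2518  0.2536] [ 3.1416e+00 -8.0000e-04 -1.1140e-01] q [-0.14  0.03 -0.41 -0.   -1.14  1.6 ]
[279.65591963 158.29848932]
crop origin 204 58 (600, 450, 3)
```

View pics/crop4.png

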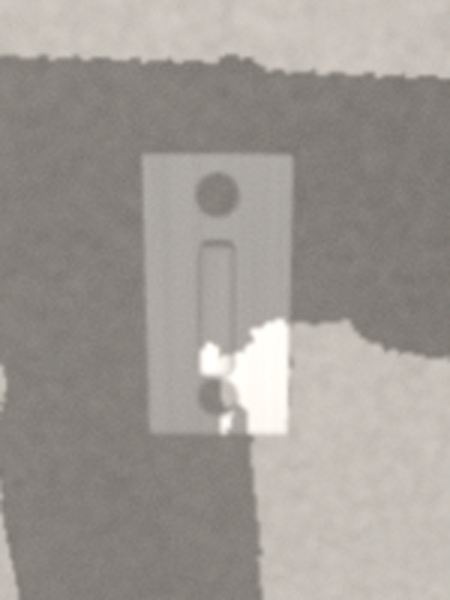

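The crop shows the cover square to the tool, with corners at (142,154), (294,154), (288,434) and (151,434), and holes at (217,195) and (217,396).

Run:
```python
from h import *
o,w=load("w4");t=P("top")
f=lambda x,y:(204+x/3-.33,58+y/3-.33)
W=[f(142,154),f(294,154),f(288,434),f(151,434)]
b=np.array([plane(w,u,.008) for u in W]);d=(b[0]+b[1]-b[2]-b[3])/2
print("C",b.mean(0),np.linalg.norm(d),np.linalg.norm(b[1]-b[0]),np.linalg.norm(b[2]-b[3]),np.arctan2(d[1],d[0]))
s=[plane(w,f(217,195),.008),plane(w,f(217,396),.008)];print("holes",np.mean(s,0),np.linalg.norm(s[0]-s[1]))
print("hgt with top",[(tri([(w,a),(t,c)])[0].round(4),) for a,c in zip(W,((349.3,216.7),(370.5,218.7),(367.9,259.1),(346.6,257.6)))])
c=b.mean(0)-o["position"];y=o["orientation"][2]
print("move tool x,y",c[0]*np.cos(y)+c[1]*np.sin(y),c[0]*np.sin(y)-c[1]*np.cos(y))
```

```text
C [ 0.43576057 -0.25069398  0.008     ] 0.1170679424023397 0.06087996512484303 0.06033397978456989 -0.10965105408121088
holes [ 0.4365     -0.25003296  0.008     ] 0.08396296246777918
hgt with top [(array([ 0.4956, -0.2287,  0.0161]),), (array([ 0.4893, -0.2886,  0.0129]),), (array([ 0.3745, -0.2756,  0.0109]),), (array([ 0.3804, -0.2162,  0.01  ]),)]
move tool x,y 0.029316448236257765 -0.004394412052491695
```

>>> send_rows:
  targets:
    - [[0.015,-0.002,0,0,0,0],[0.014,-0.002,0,0,0,0],[0,0,0.03,0,0,0],[0,0,0.03,0,0,0],[0,0,0.03,0,0,0],[0,0,0.03,0,0,0],[0,0,0.03,0,0,0],[0,0,0.03,0,0,0],[0,0,0.02,0,0,0],[0,0,0.01,0,0,0],[0,0,0,0,0,0],[0,0,0,0,0,0]]

```text
t: 11.05
position: [0.436, -0.2514, 0.0427]
orientation: [3.141, 0.002, -0.109]
contact_force: [0.0, 0.3, 0.3]
opening: 0.0854
gripper_force: 0.0
```

>>> send_rows:
  targets:
    - [[0,0,0.005,0,0,0],[0,0,0,0,0,0],[0,0,0,0,0,0],[0,0,0,0,0,0],[0,0,0,0,0,0],[0,0,0,0,0,0],[0,0,0,0,0,0],[0,0,0,0,0,0]]
  grip: -1
  grip_force: 80

```text
t: 11.72
position: [0.4357, -0.2515, 0.039]
orientation: [3.141, -0.001, -0.109]
contact_force: [-1.4, 1.8, 5.9]
opening: 0.0127
gripper_force: 78.5
```

>>> send_rows:
  targets:
    - [[0,0,-0.01,0,0,0],[0,0,-0.02,0,0,0],[0,0,-0.03,0,0,0],[0,0,-0.03,0,0,0],[0,0,-0.03,0,0,0],[0,0,-0.03,0,0,0],[0,0,-0.03,0,0,0],[0,0,-0.03,0,0,0],[0,0,-0.02,0,0,0],[0,0,0,0,0,0],[0,0,0,0,0,0]]

```text
t: 12.63
position: [0.4355, -0.2513, 0.269]
orientation: [-3.141, -0.002, -0.109]
contact_force: [0.3, 0.6, -3.5]
opening: 0.0126
gripper_force: 78.1
```

>>> send_rows:
  targets:
    - [[0,0,0,0,0,6.2],[0,0,0,0,0,6.2],[0,0,0,0,0,6.2],[0,0,0,0,0,6.2],[0,0,0,0,0,6.1],[-0.005,-0.016,0,0,0,0],[-0.01,-0.03,0,0,0,0],[-0.01,-0.03,0,0,0,0],[-0.01,-0.03,0,0,0,0],[-0.01,-0.03,0,0,0,0],[-0.01,-0.03,0,0,0,0],[-0.01,-0.03,0,0,0,0]]

```text
t: 13.63
position: [0.5011, -0.0545, 0.2664]
orientation: [3.14, 0.002, -0.649]
contact_force: [0.5, -0.6, -2.2]
opening: 0.0129
gripper_force: 78.3
```

>>> send_rows:
  targets:
    - [[-0.01,-0.03,0,0,0,0],[-0.01,-0.03,0,0,0,0],[-0.01,-0.03,0,0,0,0],[-0.01,-0.03,0,0,0,0],[-0.01,-0.03,0,0,0,0],[-0.01,-0.03,0,0,0,0],[-0.01,-0.03,0,0,0,0],[-0.007,-0.025,0,0,0,0],[-0.005,-0.015,0,0,0,0],[0,0,0,0,0,0],[0,0,0,0,0,0],[0,0,0,0,0,0]]

```text
t: 14.63
position: [0.5868, 0.1921, 0.267]
orientation: [3.139, 0.001, -0.648]
contact_force: [-0.1, 0.1, -1.3]
opening: 0.0128
gripper_force: 78.3
```

>>> send_rows:
  targets:
    - [[0,0,0.02,0,0,0],[0,0,0.025,0,0,0],[0,0,0.025,0,0,0],[0,0,0.015,0,0,0],[0,0,0.01,0,0,0],[0,0,0,0,0,0],[0,0,0,0,0,0],[0,0,0,0,0,0]]

```text
t: 15.3
position: [0.5882, 0.1928, 0.1747]
orientation: [-3.14, -0.001, -0.648]
contact_force: [-0.3, -0.1, -1.7]
opening: 0.0126
gripper_force: 78.5
```

Run:
```python
from h import *
snap("w5");snap("s5","scene");snap("t5","top")
I=cv2.imread("pics/w5.png");J=cv2.imread("pics/s5.png");T=cv2.imread("pics/t5.png")
a=cv2.resize(I[90:290,205:355],(420,560),interpolation=cv2.INTER_CUBIC)   # x2.8
b=cv2.resize(J[225:315,255:335],None,fx=4,fy=4,interpolation=cv2.INTER_CUBIC)
c=cv2.resize(T[145:215,160:240],(320,200))
cv2.imwrite("pics/crop5.png",np.hstack([a,np.vstack([b,c])]))
```

```text
w5 t 15.3 [0.5882 0.1928 0.1747] [-3.1399e+00 -1.0000e-03 -6.4840e-01] q [ 0.63  0.33 -0.22  0.   -1.02  0.29]
s5 t 15.35 [0.5883 0.1929 0.1749] [-3.1395e+00 -1.0000e-03 -6.4830e-01] q [ 0.63  0.33 -0.22  0.   -1.02  0.29]
t5 t 15.4 [0.5882 0.1931 0.1748] [-3.1393e+00 -1.0000e-03 -6.4820e-01] q [ 0.63  0.33 -0.22  0.   -1.02  0.29]
```

View pics/crop5.png

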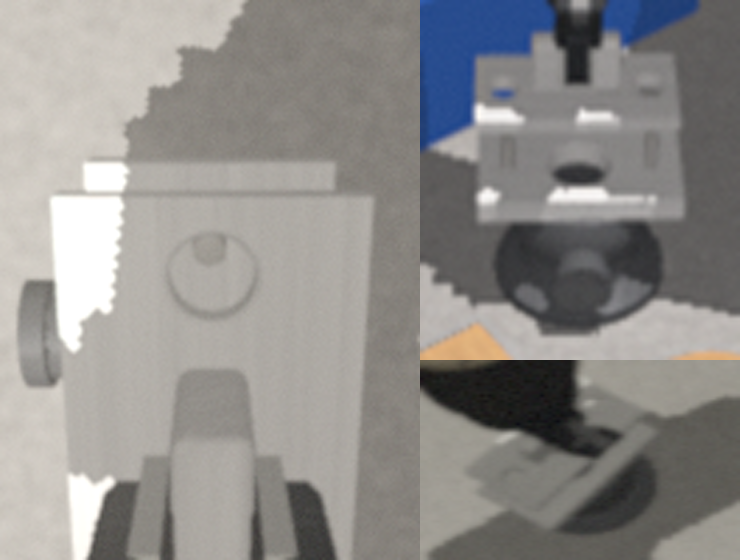

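In the wrist crop one stud tip shows through the far hole: hole centre at (212,275), tip at (209,247). In the scene crop both studs stand under the holes. I'll measure the offset now.

Run:
```python
from h import *
o,w=load("w5");_,s=load("s5")
y=o["orientation"][2];A=np.array([[np.cos(y),np.sin(y)],[np.sin(y),-np.cos(y)]])
f=lambda a,b:(205+a/2.8-.3,90+b/2.8-.3); g=lambda a,b:(255+(a-420)/4-.4,225+b/4-.4)
zt=o["position"][2]-.031
tl=lambda X:(A@(X[:2]-o["position"][:2])).round(4)
print("hole",tl(plane(w,f(212,275),zt)),"stud tip",tl(plane(w,f(209,247),.107)))
e=[plane(w,f(50,196),zt),plane(w,f(373,196),zt)];print("plate corners",[tl(x) for x in e],np.linalg.norm(e[0]-e[1]))
e=[plane(w,f(83,160),.085),plane(w,f(336,160),.085)];print("flange corners",[tl(x) for x in e],np.linalg.norm(e[0]-e[1]))
print("scene plate far corners",[tl(plane(s,g(*u),zt)) for u in((474,57),(672,55))],"near",[tl(plane(s,g(*u),zt-.004)) for u in((476,125),(682,122))])
print("scene flange near corners",[tl(plane(s,g(*u),.085)) for u in((477,212),(684,211))])
print("scene stud bases",[tl(plane(s,g(*u),.085)) for u in((508,166),(652,166))],"holes",[tl(plane(s,g(*u),zt)) for u in((503,87),(650,85))])
```

```text
hole [0.0433 0.0001] stud tip [ 0.0411 -0.0007]
plate corners [array([ 0.0585, -0.0303]), array([0.0586, 0.0303])] 0.0606305758420279
flange corners [array([ 0.0591, -0.0331]), array([0.0592, 0.0318])] 0.06486039486714575
scene plate far corners [array([0.0579, 0.0291]), array([-0.0584,  0.0282])] near [array([ 0.0562, -0.0282]), array([-0.0603, -0.0282])]
scene flange near corners [array([ 0.0569, -0.0407]), array([-0.0622, -0.0424])]
scene stud bases [array([ 0.0389, -0.001 ]), array([-0.0462, -0.0028])] holes [array([0.0409, 0.0007]), array([-0.0438,  0.0005])]
```

>>> send_rows:
  targets:
    - [[-0.0018,-0.001,0,0,0,0],[0,0,0.004,0,0,0],[0,0,0.004,0,0,0],[0,0,0.004,0,0,0],[0,0,0.003,0,0,0],[0,0,0.002,0,0,0],[0,0,0,0,0,0],[0,0,0,0,0,0],[0,0,0,0,0,0],[0,0,0,0,0,0]]

```text
t: 16.28
position: [0.5868, 0.1948, 0.1565]
orientation: [-3.141, -0.0, -0.648]
contact_force: [-0.0, -0.7, -2.9]
opening: 0.0127
gripper_force: 78.4
```

Run:
```python
from h import *
snap("w6");snap("s6","scene");o=r.get_obs();print(o["contact_force"],o["qd"].round(3) if hasattr(o["qd"],"round") else o["qd"])
I=cv2.imread("pics/w6.png");J=cv2.imread("pics/s6.png")
a=cv2.resize(I[90:290,205:355],(420,560),interpolation=cv2.INTER_CUBIC)
b=cv2.resize(J[225:315,260:330],(360,463),interpolation=cv2.INTER_CUBIC);b=cv2.copyMakeBorder(b,0,97,0,0,0)
cv2.imwrite("pics/crop6.png",np.hstack([a,b]))
```

```text
w6 t 16.28 [0.5868 0.1948 0.1565] [-3.1413e+00 -1.0000e-04 -6.4820e-01] q [ 0.64  0.34 -0.25  0.   -0.98  0.29]
s6 t 16.33 [0.5868 0.1948 0.1565] [-3.1412e+00 -1.0000e-04 -6.4820e-01] q [ 0.64  0.34 -0.25  0.   -0.98  0.29]
[-0.6251583  -0.03333563 -2.59523254] [ 0.     0.001 -0.001 -0.003  0.002 -0.   ]
```

View pics/crop6.png

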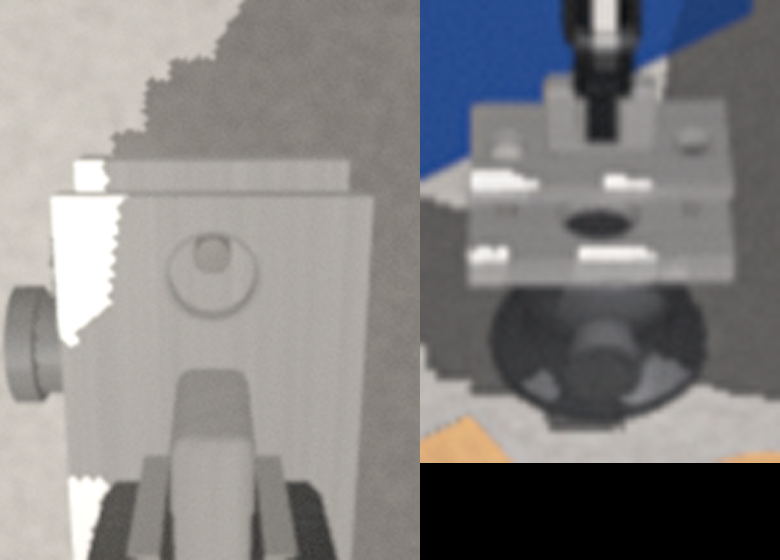

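The wrist crop shows the hole at (212,275) and the stud tip at (212,254), with the flange's far edge at row 160. In the scene crop the plate sits evenly above the flange with a clear gap.

Run:
```python
from h import *
o,w=load("w6");_,s=load("s6")
y=o["orientation"][2];A=np.array([[np.cos(y),np.sin(y)],[np.sin(y),-np.cos(y)]])
f=lambda a,b:(205+a/2.8-.3,90+b/2.8-.3); g=lambda a,b:(260+(a-420)/5.143-.4,225+b/5.143-.4)
zt=o["position"][2]-.031
tl=lambda X:(A@(X[:2]-o["position"][:2])).round(4)
print("hole",tl(plane(w,f(212,275),zt)),"stud tip",tl(plane(w,f(212,254),.107)))
print("plate",[tl(plane(w,f(*u),zt)) for u in((50,196),(373,196))],"flange",[tl(plane(w,f(*u),.085)) for u in((74,159),(350,159))])
print("scene: plate near",[tl(plane(s,g(*u),zt)) for u in((470,188),(732,188))],"far",[tl(plane(s,g(*u),zt)) for u in((471,101),(725,99))],"flange near",[tl(plane(s,g(*u),.085)) for u in((469,274),(734,272))])
print("mouth",tl(plane(s,g(598,222),.085)),"studs mid",[tl(plane(s,g(*u),.09)) for u in((507,212),(691,210))])
```

```text
hole [0.0432 0.0002] stud tip [0.0433 0.0002]
plate [array([ 0.0585, -0.0302]), array([0.0585, 0.0304])] flange [array([ 0.0612, -0.0322]), array([0.0612, 0.0325])]
scene: plate near [array([ 0.0573, -0.0292]), array([-0.0585, -0.0318])] far [array([0.0573, 0.0324]), array([-0.0599,  0.0311])] flange near [array([ 0.0586, -0.041 ]), array([-0.06  , -0.0422])]
mouth [-0.0002 -0.0071] studs mid [array([ 0.0414, -0.005 ]), array([-0.0429, -0.0054])]
```

```bash
python3 -c "
from station import r
print(r.close_job())"
```

```text
the job is handed in; nothing more can be done
None
```

The job is handed in: the cap stands in the tray, and the long cover is held level over the housing, about 10 mm above the stud tips and within about 2 mm of the stud centres by my last measurement. `close_job` gave no verdict.

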